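# Slide the whetstone box home between wet rails

### The arm

A 6-joint arm with a two-finger parallel gripper is mounted at the origin on the work surface. World frame = base frame: x ahead of the robot, y to its left, z up, the work surface at z = 0. Lengths are in m, angles in degrees, forces in N, time in s.
With the tool pointing down it reaches from about 0.375 to 0.9 m from the base axis. Payload 3.1 kg.
Tool frame: the origin (TCP) lies at the very end of the fingers, on their centre line; the grasp point (between the pads) lies behind it (bot.grip_depth is the z of the grasp point in the tool frame, in m); z points along the fingers, y is the direction in which the jaws open and shut (so a half turn about z gives the same grasp; the last joint's range is limited). The gripper opens to 87 mm and grips with 3 to 60 N. Pads are 19 mm wide; open, the fingers measure 117 mm over their backs; the gripper's body (75 mm by 190 mm) begins 51 mm behind the grasp point.
Start: joints at [55.892, 30.224, 82.088, -0, 67.689, -10.227], TCP at [0.253, 0.571, 0.223] pointing down, gripper open.
Joint ranges: [-176.69, 176.69], [-43.24, 126.21], [12.49, 139.97], [-82, 262], [0, 151.66], [-163.58, 163.58]. Speed limits (degrees/s): [159.86, 159.86, 180, 180, 180, 180].

### API

Orientations are given as a 3x3 rotation matrix whose columns are the frame's x, y, z axes.
In Python, from rig import bot, vision gives the robot as it stands. The module is installed in compiled form; this text tells all that it offers.
- The arm moves only by the shell command python3 -m jog 'ROWS'. ROWS is JSON, a list of rows, each a list of 3 entries, a list of its own where there are three numbers: the shift along the tool's x, y, z in mm, then the turn, a rotation vector about the tool's x, y, z in degrees, then the closure, from 0 (fully open) to 1 (shut). In form: [[[dx, dy, dz], [wx, wy, wz], fingers], ...]. A call has 1 to 12 rows; each row is the pose to reach, as a shift and turn from the pose commanded when the call began, along the tool's axes at that moment; what a row does not reach only later rows make up. A row lasts 1/12 s, in which the tool goes at most 41.7 mm and 7.16 degrees, less where a joint would pass 70% of its speed; a pose out of reach is approached as far as the arm can. A call with a gripper value outside its range is refused whole. The fingers move at their own pace and stop on an object; the grip force is fixed at half the most. Time passes only in rows, so rows that repeat a pose let the fingers close. It gives the time, the measured TCP pose, the force and the opening at its end, in the units of the state.
- bot.read_state(): the state, without advancing time (a new reading comes with each control period).
- vision.capture(name): name is "scene" or "side" or "wrist"; returns the picture (420x560x3 uint8, red, green, blue); there is no depth.
- vision.camera_info(name): a dict with "intrinsics" (3x3 intrinsics, pixels), "camera_from_world" (4x4, takes a point from world to camera coordinates); the wrist camera has in their place "mount" (4x4, takes a point from camera to tool coordinates, whose origin is the TCP and whose axes are the flange's). Camera axes: x right, y up, looking along -z (the intrinsics and any distortion apply to the point x, -y, -z); pixel columns grow to the right and rows downward; lengths in m; the calibration is good to about 2 mm. A picture is of the moment at which its call begins: read the wrist's pose just before it. camera_info takes no time and is no camera call.
- bot.hand_in(): hands the job in, once; it reports no verdict.
The state is a dict: "time_s": time; "joint_positions": joint angles; "qvel": joint speeds; "tau": joint torques, N m; "position": TCP position; "tcp_rot": TCP orientation; "force": force on the tool from outside, world axes, zero at the start; "moment": the same for the moment, N m; "opening": opening from 0.0 (shut) to 1.0 (fully open).
Only numpy, scipy, OpenCV 4.12 (cv2) and the standard library are available. Lean on these libraries where they do the work, as an engineer would, in place of code of your own. Each camera call takes 0.05 s, during which the arm holds its last target. There are 200 camera calls.

### The job

The two red guide rails on the white board have just been painted and are still wet. Push the wooden whetstone box along the board and down the lane between the rails until it sits square and snug against the dark end stop, with neither the box nor the robot touching either rail. Only push it with the fingers, never lift or tip it, leave the gouge, brush and paint tin where they are, and take the hand away when done.

Things in the scene. Friction and masses are not known exactly. Their poses are not given: they have to be found in the camera images.
- dock: white board fixed on the bench, 480 x 240 x 12 mm thick. Origin at bench height on the lane's centre line; +x runs along the lane to the stop, +y left of that. In its frame (mm): board x -260 to 220; lane between the rails y -60 to 60, open mouth at x = -20, stop's face at x = 200; the box slides on z = 12 and starts on the bare part before the mouth, up to 30 off centre and 0.3 rad askew
- rail_left: red, wet guide rail on the board, 220 long x 18 wide x 20 mm high; origin at the centre of its underside, at x = 90, y = 69, z = 12 mm in the dock's frame. Its top is 32 mm above the bench, 40 mm below the box's top: fingers pushing high on the box pass over it. Must not be touched
- rail_right: the same on the other side, at x = 90, y = -69, z = 12 mm in the dock's frame. Must not be touched.
- end_stop: dark wooden bar fixed across the lane's end, 20 mm thick along the lane, 156 mm wide, 30 mm high; origin at the centre of its underside, at x = 210, y = 0, z = 12 mm in the dock's frame. The box rests against its near face with the box's centre at dock x = 135 mm
- stone_box_center (a point): centre (half-way up) of the loose closed wooden whetstone box with brass corners: 130 mm long along its own x, which points roughly along the lane to the stop, 90 mm wide, 60 mm high, its top 72 mm above the bench; 0.35 to 0.7 kg; it slides with ordinary wood friction and stays where it is left
- gouge: bystander: carving gouge with a round wooden handle, lying on the bench beside the board's right (-y) edge, 232 mm long, 26 mm thick; origin near its middle, underside, handle towards its -x (120 mm), blade towards +x (112 mm)
- brush: bystander: flat paint brush with a yellow handle, lying on the bench across the lane beyond the end stop, 195 mm long, 46 mm wide, 15 mm high; origin on its underside, handle end at its x = -110, bristle end at +85 mm
- tin: bystander: closed paint tin standing on the bench off the board's right (-y) edge, level with the end stop, 70 mm across, 90 mm high; origin at the centre of its underside

How it is judged:
By the outcome, as a careful person would: the job done as asked, in the order asked, and still so for the second after the job is handed in, with the robot touching nothing.
It also fails if it takes over 67 s, if anything falls off the work surface, if the arm or the gripper's body presses on something with over 40 N, if the wrist force passes 120 N, or if a joint passes its speed limit or range.

## Working session

There is one attempt and no reset: what is moved stays moved. The work goes in short steps, Python scripts to look and compute and a shell command to move; the robot and the scene stay as the last step left them, time stands still between calls to the robot, and variables do not carry over. Pictures are saved under pics/ and viewed, about 8 in all and at most 12, crops included, and the job is handed in when it is done.

```bash
mkdir -p pics
python3 - <<'E'
from rig import bot, vision
import cv2,numpy as np
np.set_printoptions(precision=4,suppress=True)
s=bot.read_state();print(s['time_s'],s['position'],s['tcp_rot'],bot.grip_depth)
for n in['scene','side']:
    cv2.imwrite(f'pics/{n}0.png',cv2.cvtColor(vision.capture(n),cv2.COLOR_RGB2BGR));i=vision.camera_info(n);print({k:np.array(v) if not isinstance(v,str) else v for k,v in i.items()})
print(vision.camera_info('wrist'))
E
```

```text
0.0 [0.2526 0.5709 0.2216] [[-0.9144  0.4048 -0.0012]
 [ 0.4048  0.9144 -0.0018]
 [ 0.0004 -0.0021 -1.    ]] -0.0187
{'intrinsics': array([[533.0247,   0.    , 273.921 ],
       [  0.    , 533.0247, 218.5832],
       [  0.    ,   0.    ,   1.    ]]), 'camera_from_world': array([[-0.3146,  0.9492, -0.0005,  0.093 ],
       [-0.6976, -0.2308,  0.6783,  0.4195],
       [ 0.6437,  0.2137,  0.7348, -1.6363],
       [ 0.    ,  0.    ,  0.    ,  1.    ]])}
{'intrinsics': array([[536.5982,   0.    , 283.5379],
       [  0.    , 536.5982, 210.2888],
       [  0.    ,   0.    ,   1.    ]]), 'camera_from_world': array([[ 0.9373, -0.3485, -0.0029, -0.5451],
       [ 0.2734,  0.7303,  0.6261, -0.2912],
       [-0.216 , -0.5876,  0.7798, -0.9911],
       [ 0.    ,  0.    ,  0.    ,  1.    ]])}
{'intrinsics': array([[329.7472,   0.    , 279.3641],
       [  0.    , 329.7472, 209.7485],
       [  0.    ,   0.    ,   1.    ]]), 'mount': array([[ 0.0002,  0.9633,  0.2686,  0.0731],
       [ 1.    , -0.    , -0.0005, -0.0005],
       [-0.0005,  0.2686, -0.9633, -0.1632],
       [ 0.    ,  0.    ,  0.    ,  1.    ]])}
```

View pics/scene0.png

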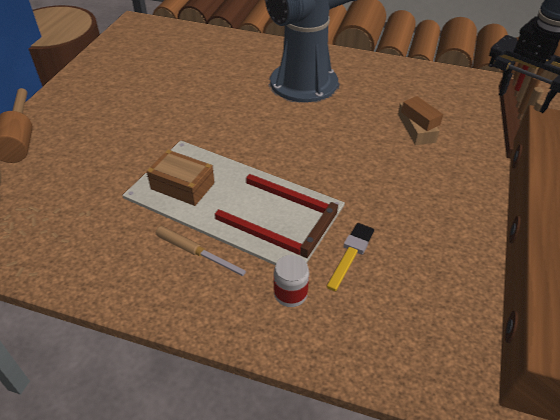

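View pics/side0.png

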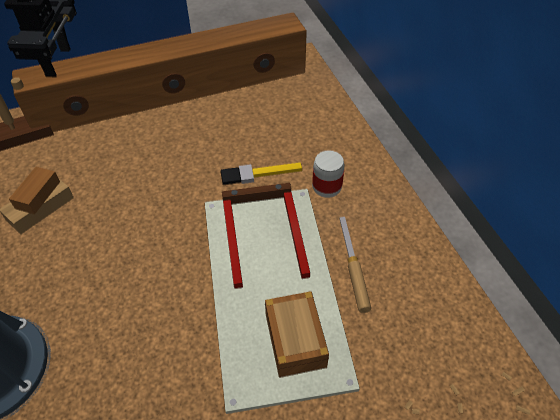

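The scene view shows the board with the box at (181,177), the rails running to the stop at (320,228), the gouge at (200,250) and the tin at (291,280). In the side view the box is at (297,333) and the stop at (257,193). I'll enlarge both for corner picking.

Run:
```python
import cv2
a=cv2.imread('pics/scene0.png')[135:275,115:355];cv2.imwrite('pics/sc.png',cv2.resize(a,None,fx=3.3,fy=3.3,interpolation=cv2.INTER_CUBIC))
b=cv2.imread('pics/side0.png')[180:420,195:375];cv2.imwrite('pics/sd.png',cv2.resize(b,None,fx=2.5,fy=2.5,interpolation=cv2.INTER_CUBIC))
```

```text
(no output)
```

View pics/sc.png

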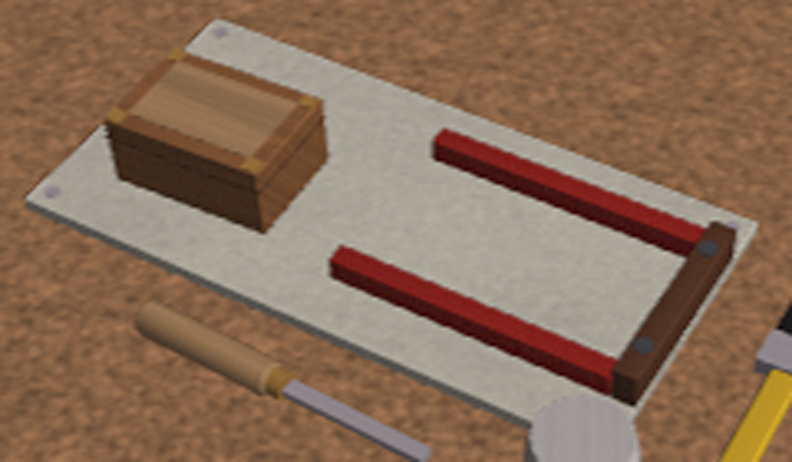

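View pics/sd.png

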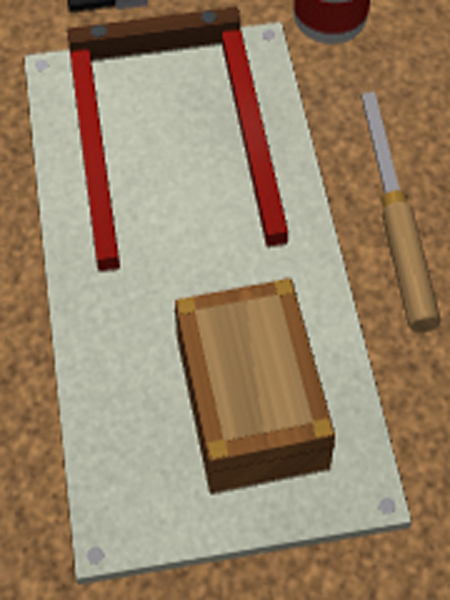

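Crops (scale 3.3 and 2.5): the board corners, box-top corners and rail ends are all crisp. The scene crop has box-top corners at (322,100), (262,175), (107,120) and (177,52). The side crop has them at (177,300), (292,279), (333,436) and (207,460).

```bash
cat > fit.py <<'E'
import numpy as np
from scipy.optimize import least_squares
from rig import vision
def proj(P,K,T):
    c=T[:3,:3]@P+T[:3,3]; q=K@np.array([c[0],-c[1],-c[2]]); return q[:2]/q[2]
def cam(n):
    i=vision.camera_info(n); return np.array(i['intrinsics']),np.array(i['camera_from_world'])
def wp(p,m):
    c,s=np.cos(p[2]),np.sin(p[2]); return np.array([p[0]+c*m[0]-s*m[1],p[1]+s*m[0]+c*m[1],m[2]])
def fit(obs,p0):  # obs: list (K,T,model,pix)
    r=least_squares(lambda p:np.concatenate([proj(wp(p,m),K,T)-u for K,T,m,u in obs]),p0,loss='soft_l1'); return r
E
python3 - <<'E'
from fit import *
np.set_printoptions(precision=4,suppress=True)
S={'scene':(3.3,115,135),'side':(2.5,195,180)}
def o(n,d):
    k,a,b=S[n];K,T=cam(n);return [(K,T,np.array(m)/1e3,np.array([(u[0]+.5)/k+a-.5,(u[1]+.5)/k+b-.5])) for m,u in d]
dk=[o('scene',[((-260,120,12),(217,19)),((-260,-120,12),(26,204)),((220,120,12),(757,224)),((-20,78,32),(445,129)),((-20,-60,32),(343,245))]),
 o('side',[((-260,120,12),(78,578)),((-260,-120,12),(410,521)),((220,120,12),(25,57)),((220,-120,12),(284,24)),((-20,78,32),(98,264)),((-20,-60,32),(267,238))])]
B=[(65,45,72),(65,-45,72),(-65,45,72),(-65,-45,72)]
bx=[o('scene',list(zip(B,[(322,100),(262,175),(177,52),(107,120)]))),o('side',list(zip(B,[(177,300),(292,279),(207,460),(333,436)])))]
F=[]
for d in(dk,bx):
    for ob in(d[0],d[1],d[0]+d[1]):
        r=min((fit(ob,[.5,0,y]) for y in np.arange(0,6.3,.8)),key=lambda r:r.cost);print(r.x[:2],np.degrees(r.x[2])%360,r.cost)
    print('res',r.fun.reshape(-1,2).round(1).tolist());F.append(r.x)
np.save('dock.npy',F[0])
d,b=F;c,s=np.cos(d[2]),np.sin(d[2]);e=b-d
print('box in dock',c*e[0]+s*e[1],-s*e[0]+c*e[1],np.degrees(e[2]))
# triangulate box top heights
for i in range(4):
    (K1,T1,m,u),(K2,T2,_,v)=bx[0][i],bx[1][i]
    print(least_squares(lambda P:np.r_[proj(P,K1,T1)-u,proj(P,K2,T2)-v],[.5,0,.05]).x)
E
```

```text
[0.556  0.0013] 79.41901404243453 1.1045954596673058
[ 0.5538 -0.0018] 79.11458929414458 4.051040175947689
[ 0.5545 -0.0004] 79.15232351842579 6.732320704578345
res [[0.0, -0.6], [-0.9, -1.5], [0.8, -0.4], [-0.5, -0.6], [-0.5, -0.3], [-0.4, 0.5], [1.6, 0.4], [-0.0, -1.4], [-0.4, -1.5], [-0.2, -1.7], [0.5, -1.3]]
[ 0.549  -0.1491] 82.33580333485747 1.9303091053661043
[ 0.548 -0.152] 80.55173420045548 1.7745939572413176
[ 0.5481 -0.1512] 80.98257851215033 5.296301479898528
res [[1.0, -0.2], [-1.7, 0.4], [-0.2, -1.9], [-1.1, -0.6], [-1.2, -1.3], [-0.1, -1.3], [0.1, 0.3], [0.7, 0.1]]
box in dock -0.14928959255512095 -0.02205920873097916 361.83025499372457
[ 0.5149 -0.0826  0.0712]
[ 0.6011 -0.0939  0.07  ]
[ 0.4944 -0.2067  0.0681]
[ 0.5816 -0.2209  0.0698]
```

```bash
cat > go.py <<'E'
# usage: go.py dockx docky z(mm) yaw_in_dock(deg): jog shift/turn from the present pose
import sys,numpy as np
from rig import bot
from fit import wp
from scipy.spatial.transform import Rotation as R
d=np.load('dock.npy');s=bot.read_state();p=np.array(s['position']);M=np.array(s['tcp_rot'])
c,sn=np.cos(d[2]),np.sin(d[2]);e=p-[d[0],d[1],0]
yaw=np.degrees(np.arctan2(M[1,0],M[0,0])-d[2])
print('t',round(s['time_s'],2),'dock pose',np.round([1e3*(c*e[0]+sn*e[1]),1e3*(-sn*e[0]+c*e[1]),1e3*p[2],yaw],1),'F',np.round(s['force'],1),'open',round(s['opening'],2))
if len(sys.argv)>4:
    x,y,z,a=map(float,sys.argv[1:]);t=wp(d,[x/1e3,y/1e3,z/1e3]);f=np.radians(a)+d[2]
    X=np.array([np.cos(f),np.sin(f),0]);Z=np.array([0,0,-1.]);G=np.c_[X,np.cross(Z,X),Z]
    print('shift',np.round(1e3*M.T@(t-p),1),'turn',np.round(R.from_matrix(M.T@G).as_rotvec(degrees=True),1))
E
python3 go.py -149 -105 240 90
```

```text
t 0.1 dock pose [504.4 404.  221.7  77. ] F [-0.   0.5  0.4] open 1.0
shift [-643.2 -521.8  -17.6] turn [ -0.1  -0.  -13. ]
```

```bash
python3 -m jog '[[[-643,-522,-18],[0,0,-13],0.3],[[-643,-522,-18],[0,0,-13],0.3],[[-643,-522,-18],[0,0,-13],0.3],[[-643,-522,-18],[0,0,-13],0.3],[[-643,-522,-18],[0,0,-13],0.3],[[-643,-522,-18],[0,0,-13],0.3],[[-643,-522,-18],[0,0,-13],0.3],[[-643,-522,-18],[0,0,-13],0.3],[[-643,-522,-18],[0,0,-13],0.3],[[-643,-522,-18],[0,0,-13],0.3],[[-643,-522,-18],[0,0,-13],0.3],[[-643,-522,-18],[0,0,-13],0.3]]'; python3 go.py -149 -105 240 90
```

```text
time_s: 1.1
position: [0.4802, 0.125, 0.2333]
tcp_rot: [[-0.982, 0.189, -0.001], [0.189, 0.982, 0.0], [0.001, 0.0, -1.0]]
force: [0.1, 0.6, -0.4]
opening: 0.703
t 1.1 dock pose [109.2  96.5 233.3  90. ] F [ 0.1  0.6 -0.4] open 0.7
shift [-201.7 -258.    -6.8] turn [ 0. -0. -0.]
```

```bash
python3 -m jog '[[[-202,-258,-7],[0,0,0],0.3],[[-202,-258,-7],[0,0,0],0.3],[[-202,-258,-7],[0,0,0],0.3],[[-202,-258,-7],[0,0,0],0.3],[[-202,-258,-7],[0,0,0],0.3],[[-202,-258,-7],[0,0,0],0.3],[[-202,-258,-7],[0,0,0],0.3],[[-202,-258,-7],[0,0,0],0.3],[[-202,-258,-7],[0,0,0],0.3],[[-202,-258,-7],[0,0,0],0.3],[[-202,-258,-7],[0,0,0],0.3]]'
python3 - <<'E'
from rig import bot,vision
import cv2,numpy as np
s=bot.read_state();np.savez('w1.npz',p=s['position'],M=s['tcp_rot'])
im=vision.capture('wrist');cv2.imwrite('pics/w1.png',cv2.cvtColor(im,cv2.COLOR_RGB2BGR))
E
python3 go.py -149 -105 40 90
```

```text
time_s: 2.02
position: [0.6287, -0.1639, 0.2394]
tcp_rot: [[-0.982, 0.189, -0.002], [0.189, 0.982, 0.002], [0.003, 0.001, -1.0]]
force: [-0.6, 0.8, -1.0]
opening: 0.697
t 2.07 dock pose [-145.9 -103.4  239.7   90. ] F [ 0.6 -0.6  0.1] open 0.7
shift [ -2.1  -3.3 199.7] turn [ 0.1 -0.1  0. ]
```

View pics/w1.png

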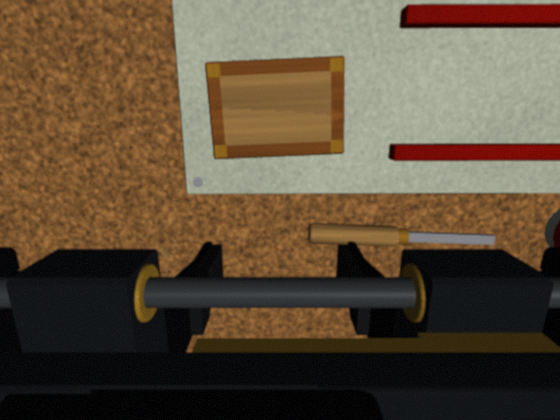

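The wrist view shows the box top at (343,57), (343,153), (214,158) and (207,64), the board corner at (188,193) and the right rail's mouth at (394,145). I'll fit these as the second measurement.

```bash
cat >> fit.py <<'E'
def wcam(f):
    w=np.load(f);i=vision.camera_info('wrist');A=np.eye(4);A[:3,:3]=w['M'];A[:3,3]=w['p']
    return np.array(i['intrinsics']),np.linalg.inv(A@np.array(i['mount']))
E
python3 - <<'E'
from fit import *
K,T=wcam('w1.npz');d=np.load('dock.npy')
D=[((-260,-120,12),(188,193)),((-20,-60,32),(396,145)),((-20,-78,32),(396,158)),((-20,60,32),(408,24)),((-20,78,32),(408,7))]
B=[((65,45,72),(343,57)),((65,-45,72),(343,153)),((-65,45,72),(207,64)),((-65,-45,72),(214,158))]
f=lambda L:fit([(K,T,np.array(m)/1e3,np.array(u)) for m,u in L],d)
rd=f(D);rb=f(B);b=rb.x
for r in(rd,rb):print(r.x,np.degrees(r.x[2]),r.fun.reshape(-1,2).round(1).tolist())
for q in(d,rd.x):
    c,s=np.cos(q[2]),np.sin(q[2]);e=b-q;print('box in dock',c*e[0]+s*e[1],-s*e[0]+c*e[1],np.degrees(e[2]))
q=(rd.x+d)/2;np.save('dock.npy',q)
E
```

```text
[0.55383682 0.00259272 1.37880789] 78.9998725848064 [[0.0, 0.5], [0.2, -0.2], [-1.3, 3.1], [-0.4, 0.1], [1.5, -3.1]]
[ 0.5489563  -0.15174617  1.42585302] 81.6953602772055 [[1.4, -0.9], [0.7, 1.4], [-3.1, -1.0], [-0.5, 2.4]]
box in dock -0.14965014965986786 -0.023033026725745337 2.5430367587797034
box in dock -0.15243443717136085 -0.024658735270607857 2.6954876923990976
```

```bash
python3 -m jog '[[[-2,-3,200],[0,0,0],0.3],[[-2,-3,200],[0,0,0],0.3],[[-2,-3,200],[0,0,0],0.3],[[-2,-3,200],[0,0,0],0.3],[[-2,-3,200],[0,0,0],0.3],[[-2,-3,200],[0,0,0],0.3],[[-2,-3,200],[0,0,0],0.3],[[-2,-3,200],[0,0,0],0.3]]' ;python3 go.py -150 -65 38 90
```

```text
time_s: 2.73
position: [0.6323, -0.1674, 0.0425]
tcp_rot: [[-0.982, 0.187, 0.003], [0.187, 0.982, -0.001], [-0.003, -0.001, -1.0]]
force: [-0.3, -0.1, 1.3]
opening: 0.703
t 2.73 dock pose [-150.6 -108.6   42.5   90.1] F [-0.3 -0.1  1.3] open 0.7
shift [43.7  0.7  4.4] turn [-0.   0.2  0.1]
```

```bash
python3 -m jog '[[[10,0,2],[0,0,0],0.3],[[18,0,4],[0,0,0],0.3],[[22,0,4],[0,0,0],0.3],[[25,0,4],[0,0,0],0.3],[[28,0,4],[0,0,0],0.3],[[31,0,4],[0,0,0],0.3],[[34,0,4],[0,0,0],0.3],[[37,0,4],[0,0,0],0.3],[[40,0,4],[0,0,0],0.3],[[42,0,4],[0,0,0],0.3],[[44,0,4],[0,0,0],0.3],[[44,0,4],[0,0,0],0.3]]' ;python3 - <<'E'
from rig import bot,vision
import cv2,numpy as np
s=bot.read_state();np.savez('w2.npz',p=s['position'],M=s['tcp_rot'])
a=vision.capture('wrist');b=vision.capture('side')[180:420,195:375]
cv2.imwrite('pics/w2.png',cv2.cvtColor(np.hstack([a[:,:420],cv2.resize(b,(315,420),interpolation=cv2.INTER_CUBIC)]),cv2.COLOR_RGB2BGR))
E
python3 go.py -150 -55 38 90
```

```text
time_s: 3.73
position: [0.5875, -0.1595, 0.0364]
tcp_rot: [[-0.982, 0.189, -0.0], [0.189, 0.982, 0.0], [0.0, 0.0, -1.0]]
force: [2.2, -0.9, 1.8]
opening: 0.704
t 3.83 dock pose [-151.3  -63.2   36.2   90. ] F [ 2.5 -0.4  2.5] open 0.7
shift [ 8.2  1.3 -1.8] turn [ 0. -0.  0.]
```

View pics/w2.png

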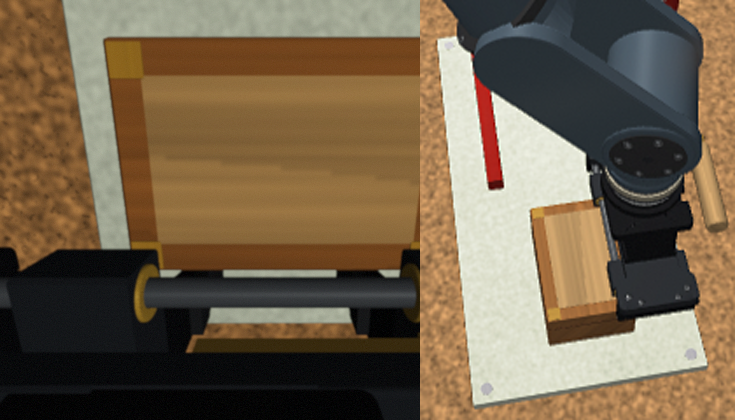

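The wrist half shows the box squared against the fingers, with its top-left rear corner at (106,38) and its right edge on row 269.

Run:
```python
from fit import *
K,T=wcam('w2.npz');q=np.load('dock.npy')
for u in[(106,38),(420,37),(131,269),(330,270)]:
    P=least_squares(lambda P:proj(np.r_[P,.072],K,T)-u,[.55,-.15]).x
    c,s=np.cos(q[2]),np.sin(q[2]);e=P-q[:2];print(np.round(1e3*np.array([c*e[0]+s*e[1],-s*e[0]+c*e[1]]),1))
```

```text
[-212.7   37. ]
[-102.6   37.4]
[-214.6  -51.6]
[-130.4  -52. ]
```

```bash
python3 -m jog '[[[2,0,0],[0,0,0],0.3],[[4,0,0],[0,0,0],0.3],[[6,0,0],[0,0,0],0.3],[[8,0,0],[0,0,0],0.3],[[8,0,0],[0,0,0],0.3],[[8,0,0],[0,0,0],0.3],[[-25,0,0],[0,0,0],0.3],[[-25,0,0],[0,0,0],0.3],[[-25,0,-160],[0,0,0],0.3],[[-25,0,-160],[0,0,0],0.3],[[-25,0,-160],[0,0,0],0.3],[[-25,0,-160],[0,0,0],0.3]]' ;python3 go.py -255 0 200 0
```

```text
time_s: 4.83
position: [0.6109, -0.1637, 0.1977]
tcp_rot: [[-0.982, 0.189, -0.003], [0.189, 0.982, 0.001], [0.004, 0.001, -1.0]]
force: [0.3, -0.2, 0.4]
opening: 0.703
t 4.83 dock pose [-151.   -87.   197.7   90.1] F [ 0.3 -0.2  0.4] open 0.7
shift [  87.1 -103.9   -2. ] turn [-0.1 -0.2 90.1]
```

```bash
python3 -m jog '[[[87,-104,-2],[0,0,90],0.3],[[87,-104,-2],[0,0,90],0.3],[[87,-104,-2],[0,0,90],0.3],[[87,-104,-2],[0,0,90],0.3],[[87,-104,-2],[0,0,90],0.3],[[87,-104,-2],[0,0,90],0.3],[[87,-104,-2],[0,0,90],0.3],[[87,-104,-2],[0,0,90],0.3],[[87,-104,-2],[0,0,90],0.3],[[87,-104,-2],[0,0,90],0.3],[[87,-104,-2],[0,0,90],0.3],[[87,-104,-2],[0,0,90],0.3]]'; python3 -m jog '[[[0,0,0],[0,0,4],0.3],[[0,0,0],[0,0,4],0.3],[[0,0,0],[0,0,4],0.3]]'; python3 go.py -255 0 40 0;  python3 - <<'E'
from rig import bot,vision
import cv2,numpy as np
s=bot.read_state();np.savez('w3.npz',p=s['position'],M=s['tcp_rot'])
cv2.imwrite('pics/w3.png',cv2.cvtColor(vision.capture('wrist'),cv2.COLOR_RGB2BGR))
E
```

```text
time_s: 5.83
position: [0.5054, -0.2487, 0.1973]
tcp_rot: [[0.125, 0.992, -0.004], [0.992, -0.125, 0.003], [0.002, -0.005, -1.0]]
force: [0.1, -0.2, -0.5]
opening: 0.701
time_s: 6.08
position: [0.5061, -0.2492, 0.1976]
tcp_rot: [[0.186, 0.983, -0.003], [0.983, -0.186, 0.002], [0.001, -0.003, -1.0]]
force: [0.7, 0.3, -0.3]
opening: 0.694
t 6.08 dock pose [-2.548e+02 -2.000e-01  1.976e+02  2.000e-01] F [ 0.7  0.3 -0.3] open 0.69
shift [ -0.4   0.3 157.6] turn [-0.2 -0.1  0.2]
```

View pics/w3.png

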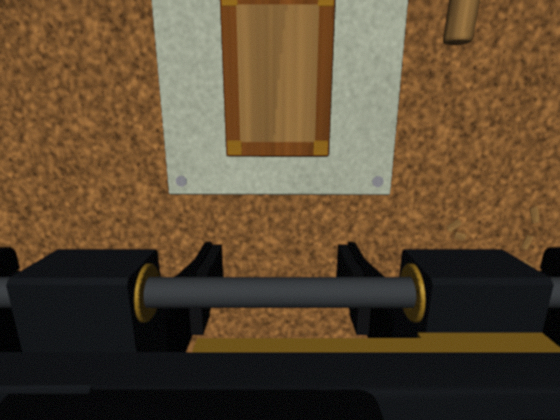

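The box and lane centre lines agree to about 2 px: box midline at column 277, board midline at 280, both square. Descending and starting the push.

```bash
python3 -m jog '[[[0,0,40],[0,0,0],0.3],[[0,0,80],[0,0,0],0.3],[[0,0,115],[0,0,0],0.3],[[0,0,145],[0,0,0],0.3],[[0,0,156],[0,0,0],0.3],[[0,0,156],[0,0,0],0.3],[[0,0,156],[0,0,0],0.3]]'; python3 -m jog '[[[8,0,0],[0,0,0],0.3],[[16,0,0],[0,0,0],0.3],[[24,0,0],[0,0,0],0.3],[[31,0,0],[0,0,0],0.3],[[38,0,0],[0,0,0],0.3],[[45,0,0],[0,0,0],0.3],[[52,0,0],[0,0,0],0.3],[[59,0,0],[0,0,0],0.3],[[66,0,0],[0,0,0],0.3],[[73,0,0],[0,0,0],0.3],[[80,0,0],[0,0,0],0.3],[[80,0,0],[0,0,0],0.3]]'; python3 go.py 45 0 42 0;  python3 - <<'E'
from rig import bot,vision
import cv2,numpy as np
s=bot.read_state();np.savez('w4.npz',p=s['position'],M=s['tcp_rot'])
a=vision.capture('wrist');b=vision.capture('side')[180:420,195:375]
cv2.imwrite('pics/w4.png',cv2.cvtColor(np.hstack([a[:,60:500],cv2.resize(b,(315,420),interpolation=cv2.INTER_CUBIC)]),cv2.COLOR_RGB2BGR))
E
```

```text
time_s: 6.72
position: [0.5074, -0.2501, 0.0425]
tcp_rot: [[0.187, 0.982, -0.001], [0.982, -0.187, 0.0], [0.0, -0.001, -1.0]]
force: [0.6, 0.8, -0.3]
opening: 0.699
time_s: 7.72
position: [0.5219, -0.1692, 0.0421]
tcp_rot: [[0.187, 0.982, -0.001], [0.982, -0.187, 0.002], [0.002, -0.002, -1.0]]
force: [0.5, -0.7, -0.7]
opening: 0.701
t 7.72 dock pose [-1.733e+02 -6.000e-01  4.210e+01  1.000e-01] F [ 0.5 -0.7 -0.7] open 0.7
shift [ 2.183e+02 -1.000e-01  4.000e-01] turn [-0.1 -0.1  0.1]
```

View pics/w4.png

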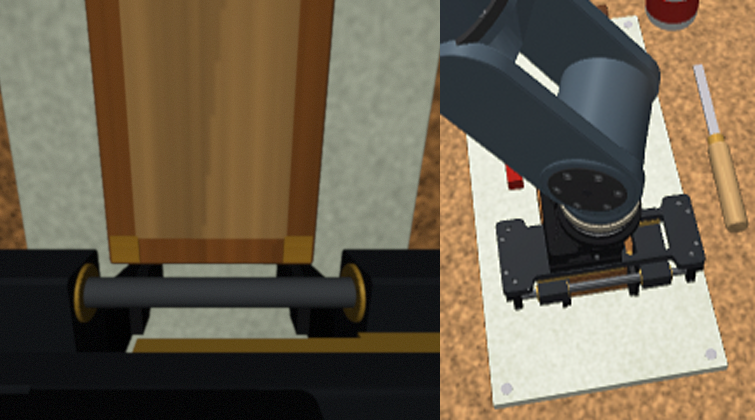

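Box is flush on both fingers (rear edge on row 264), about 3 mm left of centre, which is well within the 15 mm clearance. Pushing on.

```bash
python3 -m jog '[[[7,0,0],[0,0,0],0.3],[[15,0,0],[0,0,0],0.3],[[23,0,0],[0,0,0],0.3],[[31,0,0],[0,0,0],0.3],[[39,0,0],[0,0,0],0.3],[[47,0,0],[0,0,0],0.3],[[55,0,0],[0,0,0],0.3],[[63,0,0],[0,0,0],0.3],[[71,0,0],[0,0,0],0.3],[[78,0,0],[0,0,0],0.3],[[84,0,0],[0,0,0],0.3],[[84,0,0],[0,0,0],0.3]]'; python3 go.py 45 0 42 0;  python3 - <<'E'
from rig import bot,vision
import cv2,numpy as np
s=bot.read_state();np.savez('w5.npz',p=s['position'],M=s['tcp_rot'])
a=vision.capture('wrist');b=vision.capture('scene')[135:275,115:355]
cv2.imwrite('pics/w5.png',cv2.cvtColor(np.hstack([a[:280,90:470],cv2.resize(b,(420,245),interpolation=cv2.INTER_CUBIC)[:280] if 0 else cv2.copyMakeBorder(cv2.resize(b,(420,245)),0,35,0,0,0)]),cv2.COLOR_RGB2BGR))
E
```

```text
time_s: 8.82
position: [0.5381, -0.0873, 0.0425]
tcp_rot: [[0.187, 0.982, -0.0], [0.982, -0.187, 0.001], [0.001, -0.0, -1.0]]
force: [-0.1, 0.7, -0.1]
opening: 0.699
t 8.82 dock pose [-89.8  -1.   42.5   0.1] F [-0.1  0.7 -0.1] open 0.7
shift [134.8  -0.7   0.6] turn [-0.  -0.   0.1]
```

View pics/w5.png

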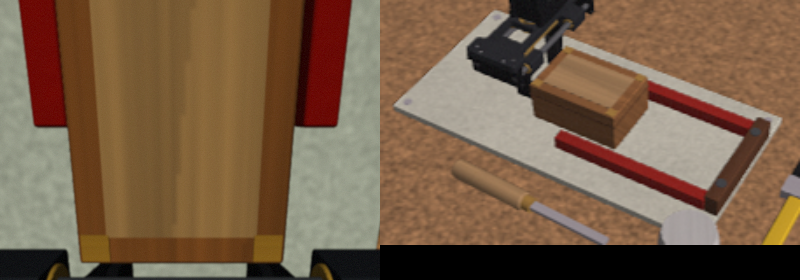

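The box is 1–2 mm left of the rails' midline and square, with about 13 mm free on each side. Going on to just short of the stop.

```bash
python3 -m jog '[[[8,0,0],[0,0,0],0.3],[[19,0,0],[0,0,0],0.3],[[31,0,0],[0,0,0],0.3],[[43,0,0],[0,0,0],0.3],[[55,0,0],[0,0,0],0.3],[[67,0,0],[0,0,0],0.3],[[79,0,0],[0,0,0],0.3],[[91,0,0],[0,0,0],0.3],[[102,0,0],[0,0,0],0.3],[[112,0,0],[0,0,0],0.3],[[120,0,0],[0,0,0],0.3],[[126,0,0],[0,0,0],0.3]]'; python3 -m jog '[[[3,0,0],[0,0,0],0.3],[[5,0,0],[0,0,0],0.3],[[7,0,0],[0,0,0],0.3],[[9,0,0],[0,0,0],0.3],[[9,0,0],[0,0,0],0.3]]'; python3 go.py 59 0 42 0
```

```text
time_s: 9.92
position: [0.5619, 0.0359, 0.0425]
tcp_rot: [[0.187, 0.982, -0.0], [0.982, -0.187, -0.0], [-0.0, -0.0, -1.0]]
force: [-1.4, -2.8, 3.0]
opening: 0.699
time_s: 10.33
position: [0.5635, 0.0438, 0.0424]
tcp_rot: [[0.188, 0.982, -0.0], [0.982, -0.188, 0.0], [0.0, -0.0, -1.0]]
force: [0.2, -2.0, 1.4]
opening: 0.699
t 10.33 dock pose [43.7 -1.1 42.4  0.1] F [ 0.2 -2.   1.4] open 0.7
shift [15.3 -1.   0.4] turn [-0.  -0.   0.1]
```

Now creep in until the force climbs.

```bash
python3 -m jog '[[[2,0,0],[0,0,0],0.3],[[4,0,0],[0,0,0],0.3],[[6,0,0],[0,0,0],0.3],[[8,0,0],[0,0,0],0.3],[[10,0,0],[0,0,0],0.3],[[11,0,0],[0,0,0],0.3],[[11,0,0],[0,0,0],0.3]]'; python3 -m jog '[[[1,0,0],[0,0,0],0.3],[[2,0,0],[0,0,0],0.3],[[2,0,0],[0,0,0],0.3]]';python3 go.py
```

```text
time_s: 10.92
position: [0.5656, 0.055, 0.0423]
tcp_rot: [[0.188, 0.982, 0.0], [0.982, -0.188, 0.0], [0.0, -0.0, -1.0]]
force: [0.2, -2.2, 1.3]
opening: 0.698
time_s: 11.17
position: [0.5659, 0.0567, 0.0423]
tcp_rot: [[0.188, 0.982, -0.0], [0.982, -0.188, 0.0], [0.0, -0.0, -1.0]]
force: [-0.9, -2.1, 0.6]
opening: 0.701
t 11.17 dock pose [56.8 -1.  42.3  0.1] F [-0.9 -2.1  0.6] open 0.7
```

```bash
for i in 1 2; do python3 -m jog '[[[0.7,0,0],[0,0,0],0.3],[[1.5,0,0],[0,0,0],0.3],[[1.5,0,0],[0,0,0],0.3]]' | grep -E 'force|posi'; done
```

```text
position: [0.5661, 0.0577, 0.0423]
force: [-0.3, -4.0, 1.6]
position: [0.5661, 0.0578, 0.0423]
force: [-1.0, -9.3, 1.9]
```

```bash
python3 -m jog '[[[1,0,0],[0,0,0],0.3],[[2,0,0],[0,0,0],0.3],[[2,0,0],[0,0,0],0.3],[[2,0,0],[0,0,0],0.3]]'; python3 go.py
```

```text
time_s: 12.0
position: [0.5662, 0.0578, 0.0424]
tcp_rot: [[0.186, 0.982, -0.002], [0.982, -0.186, -0.005], [-0.005, -0.001, -1.0]]
force: [-4.1, -16.0, 2.8]
opening: 0.699
t 12.0 dock pose [58.  -1.  42.4  0.2] F [ -4.1 -16.    2.8] open 0.7
```

The box is seated: the force reached 16 N with no further travel. Backing off and lifting away.

```bash
python3 -m jog '[[[-4,0,0],[0,0,0],0.3],[[-8,0,0],[0,0,0],0.3],[[-20,0,0],[0,0,0],0.3],[[-45,0,0],[0,0,0],0.3],[[-70,0,0],[0,0,0],0.3],[[-70,0,0],[0,0,0],0.3],[[-80,0,-160],[0,0,0],0.3],[[-80,0,-160],[0,0,0],0.3],[[-80,0,-160],[0,0,0],0.3],[[-80,0,-160],[0,0,0],0.3],[[-80,0,-160],[0,0,0],0.3],[[-80,0,-160],[0,0,0],0.3]]'; python3 -m jog '[[[-100,0,0],[0,0,0],0.3],[[-100,0,0],[0,0,0],0.3],[[-100,0,0],[0,0,0],0.3],[[-100,0,0],[0,0,0],0.3],[[-100,0,0],[0,0,0],0.3]]'
python3 - <<'E'
from rig import bot,vision
import cv2,numpy as np
a=vision.capture('wrist');np.savez
b=vision.capture('scene')[135:310,115:385];c=vision.capture('side')[140:420,190:385]
z=cv2.resize(b,(450,292),interpolation=cv2.INTER_CUBIC);y=cv2.resize(c,(348,500),interpolation=cv2.INTER_CUBIC)
cv2.imwrite('pics/f.png',cv2.cvtColor(np.hstack([np.vstack([z,cv2.resize(a,(450,338))[:208]]),y]),cv2.COLOR_RGB2BGR))
E
```

```text
time_s: 13.0
position: [0.5533, -0.0171, 0.2048]
tcp_rot: [[0.188, 0.982, 0.006], [0.982, -0.188, -0.001], [0.001, 0.006, -1.0]]
force: [-0.1, -0.6, -0.6]
opening: 0.699
time_s: 13.42
position: [0.5318, -0.1153, 0.2006]
tcp_rot: [[0.19, 0.982, -0.003], [0.982, -0.19, 0.003], [0.002, -0.004, -1.0]]
force: [0.5, 0.1, 0.4]
opening: 0.702
```

View pics/f.png

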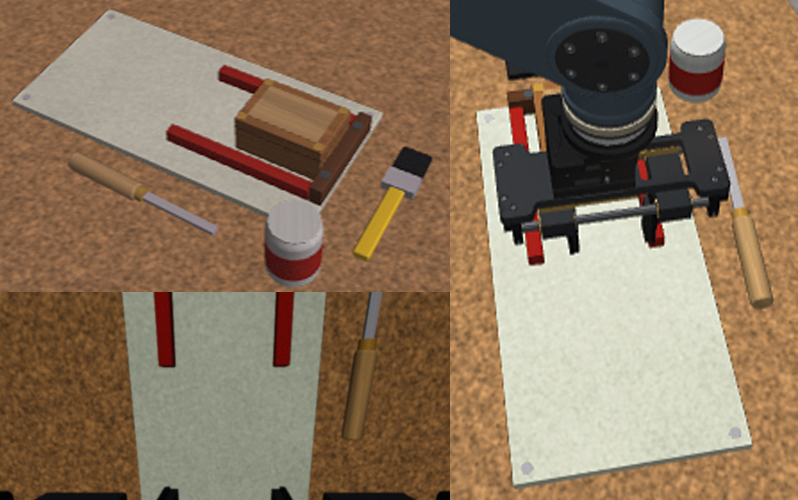

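The final view shows the box against the stop at (320,165), parallel to the rails with board visible on the rail side I can see. Bystanders look unmoved and the hand is clear. Handing in.

```bash
python3 -c "
from rig import bot
print(bot.hand_in(),bot.read_state()['time_s'])"
```

```text
the job is handed in; nothing more can be done
the job is handed in; nothing more can be done
```

The whetstone box is pushed home against the end stop, and I handed the job in at about 13.6 s; no verdict was reported. I centred it with a two-finger side push before the lane mouth, then pushed it down the lane with both fingers on its rear face. The hand was backed off and lifted clear before hand-in.

**Checks:**
- **Seating:** at the stop the force rose to about 16 N with no further travel. The final scene picture shows the box square and flush against the stop.
- **Rails:** just inside the mouth the box was about 1.6 mm left of the lane's centre, leaving about 13 mm to each rail. I saw no contact, and the fingers stayed about 10 mm above the rail tops.
- **Bystanders:** the gouge, brush and tin look unmoved in the final picture. I judged this by eye.
- **Not checked or disagreeing:**
  - In the last side view the arm hid most of the box, and only its near side shows in the scene view. The gap to the left rail at the stop was therefore not measured.
  - The dock positions from the fixed cameras and the wrist camera differed by about 3 mm, so I used their mean.

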